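# Pack the dotting kit into the organiser

## Robot

A 7-joint arm with a two-finger parallel gripper is mounted at the origin on the work surface; the furniture and walls round the work are solid. World frame = base frame: x ahead of the robot, y to its left, z up, the work surface at z = 0. Lengths are in m, angles in rad, forces in N, time in s.
With the tool pointing down it reaches from about 0.4 to 0.9 m from the base axis. Payload 5.6 kg.
Tool frame: the origin (TCP) lies midway between the tips of the shut fingers; the grasp point (between the pads) lies 19 mm behind it; z points along the fingers, y is the line along which they close (so a half turn about z gives the same grasp; the last joint's range is limited). The gripper opens to 92 mm and grips with 3 to 60 N. Pads are 20 mm wide; open, the fingers measure 128 mm over their backs; the gripper's body (75 mm by 189 mm) begins 69 mm behind the grasp point.
Start: joints at [1.231, 0.468, -0.012, 1.603, 0.006, 1.071, -0.056], TCP at [0.19, -0.622, 0.215] pointing down, gripper open.
Joint ranges: [-2.53, 2.53], [-0.31, 2.02], [-1.57, 1.55], [0.28, 2.44], [-1.29, 4.43], [0.15, 1.84], [-2.92, 2.92]. Speed limits (rad/s): [2.57, 2.57, 3.14, 3.14, 3.14, 3.14, 3.14].

## Interface

Orientations are given as a 3x3 rotation matrix whose columns are the frame's x, y, z axes.
In Python, from station import env, effector, solver, viewer, workorder, search_frame, tip_of gives the robot as it stands. Calls block until the motion is done:
- env.reach(position, orientation): joint-space move of the TCP to a pose.
- env.movel(position, frame=None, rate=0.15): straight line of the TCP; frame=None keeps the orientation; rate is the mean speed in m/s.
- env.goto_joints(angles): joint-space move.
- effector.release() and effector.grasp(squeeze=None): open the fingers fully, or close them until they stop; squeeze is the grip in N (None keeps the last).
- env.pause(seconds).
- solver.inverse_kinematics(position, orientation): joint angles nearest the present ones, or None.
- env.sense(): the state.
- viewer.read_camera(name): name is "scene" or "top" or "wrist"; returns (picture, depth): 420x560x3 uint8, red, green, blue; 420x560 float32, m along the optical axis (not along the pixel's ray), 0 where there is no reading.
- viewer.camera_info(name): a dict with "intrinsics" (3x3 intrinsics, pixels), "eye" and "rotation" of the camera in the world; the wrist camera has in their place "T_tool_cam" (4x4, takes a point from camera to tool coordinates, whose origin is the TCP and whose axes are the flange's). Camera axes: x right, y up, looking along -z (the intrinsics and any distortion apply to the point x, -y, -z); pixel columns grow to the right and rows downward; lengths in m; the calibration is good to about 2 mm. A picture is of the moment at which its call begins: read the wrist's pose just before it. camera_info takes no time and is no camera call.
A pose or a line that the arm cannot do raises env.PlanningError and nothing moves.
- workorder.finish_job(): hands the job in; it is judged then, once.
Trained networks look in the newest picture that a camera, given by its name, has taken for a name from the list of things; names that differ only in an ending like _2 or _b are one class to them, and where a whole thing is asked for, a point or a joint stands for the part that bears it (a point fixed in the world has none). Each returns a list of dicts, best first, with "score" (0 to 1); they miss things now and then, are a little off and sometimes report something else, mostly with a low value. They report only what shows in the picture. A call takes as long as a camera call. They do not tell look-alikes from the thing itself.
- search_frame(camera, name): "at" ([x, y, z] in m, in world coordinates, good to about 4 mm: the middle of the surface that is visible of it).
- tip_of(camera, name): "at" ([x, y, z] in m, in world coordinates, good to about 4 mm: a listed point, or the origin of a listed thing).
The state is a dict: "t": time; "joint_positions": joint angles; "joint_velocities": joint speeds; "tau": joint torques, N m; "ee_pos": TCP position; "tcp_rot": TCP orientation; "wrist_force": force on the tool from outside, world axes, zero at the start; "moment": the same for the moment, N m; "gripper_width": finger opening in m; "grasp_force": force on a finger pad.
Only numpy, scipy, OpenCV 4.12 (cv2) and the standard library are available. Lean on these libraries where they do the work, as an engineer would, in place of code of your own. Each camera call takes 0.05 s, during which the arm holds its last target. There are 200 camera calls.

## Task

Pack the stone-dotting kit into the wooden organiser: first lay the broad flat brush across its two notched rests and the dotted stone flat in the shallow recess, and only when both are in, pick up the two tall paint bottles, which stay where they stand until then, and stand one upright in each of the two square wells. The undotted stone and the slim round brush are not part of the kit; leave them where they lie.

Things in the scene. Friction and masses are not known exactly. Their poses are not given: they have to be found in the camera images.
- flat_brush: Part of the kit. Artist's brush with a broad flat head, 202 mm long, lying on the table; origin at the centre of its underside; its y axis runs along its length, z up. Grip it near the origin, across the y axis, where it is solid 16 mm wide and 10 mm high.
- dotted_stone: Part of the kit. Red painted pebble with white dots, 35 x 41 x 19 mm (x, y, z), domed; origin at the centre of its underside. Grip it across its x axis (35 mm).
- paint_white: Part of the kit. Paint bottle with a white body and black cap, standing, 43 mm in diameter, 109 mm high (the straight body up to about 80 mm, above it a cap 30 mm wide); origin at the centre of its underside, z up. 60 to 120 g.
- paint_red: Part of the kit. Paint bottle with a red body and black cap, standing, 43 mm in diameter, 114 mm high (the straight body up to about 84 mm, above it a cap 30 mm wide); origin at the centre of its underside, z up. 60 to 120 g.
- plain_stone: Not part of the kit, leave it. Red painted pebble without dots, 34 x 40 x 19 mm, otherwise like the dotted one; origin at the centre of its underside.
- slim_brush: Not part of the kit, leave it. Brush with a slim round head, 16 x 187 x 14 mm; origin at the centre of its underside, y along its length.
- well_block: Target of the bottles. Wooden strip 190 x 70 x 30 mm (x, y, z), two square wells 56 x 56 mm, 24 mm deep (floor 6 mm above the origin) at x = +48 and -48 mm, y = 0. Origin: centre of its underside, x along the strip. Fixed; the three strips lie side by side, 71.5 mm apart, in any order, in an organiser tray (208 x 228 mm, rim 18 mm high, inner floor 5 mm above the table).
- brush_rest: Target of the flat brush. Wooden strip 190 x 70 mm (x, y) with two upright rests across it at x = +55 and -55 mm, 12 mm thick, each with a notch 50 mm wide (y), its floor 28 mm above the origin, between lugs 44 mm high. The brush lies along x over both notches; between the rests the strip is 8 mm high. Origin: centre of its underside. Fixed, in the tray.
- stone_board: Target of the dotted stone. Wooden strip 190 x 70 x 14 mm (x, y, z) with one shallow oblong recess 111 x 57 mm (x, y), 6 mm deep (floor 8 mm above the origin), in its middle; the stone may lie anywhere in it. Origin at the centre of the underside, x along the strip. Fixed, in the organiser tray.
Things that resemble listed ones, but are neither listed nor needed, are in the scene too. Leave any blue or green look-alike of the dotted_stone alone.

How it is judged:
By the outcome, as a careful person would: the job done as asked, in the order asked, and still so for the second after the job is handed in, with the robot touching nothing.
It also fails if it takes over 115 s, if anything falls off the work surface, if the arm or the gripper's body presses on something with over 40 N, if the wrist force passes 120 N, or if a joint passes its speed limit or range.

## Working session

There is one attempt and no reset: what is moved stays moved. The work goes in short steps, each a Python script; the robot and the scene stay as the last script left them, time stands still between calls to the robot, and variables do not carry over. Pictures are saved under pics/ and viewed, at most 14 in all, crops included, and the job is handed in when it is done.

```bash
mkdir -p pics; ls; cat > h.py <<'E'
import numpy as np, cv2
from station import env, effector, solver, viewer, workorder, search_frame, tip_of
def snap(cam,fn=None):
    s=env.sense(); im,d=viewer.read_camera(cam); i=viewer.camera_info(cam)
    K=np.array(i["intrinsics"])
    if cam=="wrist":
        T=np.array(i["T_tool_cam"]); W=np.eye(4); W[:3,:3]=s["tcp_rot"]; W[:3,3]=s["ee_pos"]; T=W@T; R,e=T[:3,:3],T[:3,3]
    else: R,e=np.array(i["rotation"]),np.array(i["eye"])
    v,u=np.mgrid[:420,:560]
    p=np.stack([(u-K[0,2])/K[0,0]*d,-(v-K[1,2])/K[1,1]*d,-d],-1)@R.T+e
    p[d==0]=np.nan
    if fn: cv2.imwrite("pics/"+fn,im[:,:,::-1]); np.savez("pics/"+fn+".npz",im=im,p=p)
    return im,p
E
python3 - <<'E'
from h import *
print({k:v for k,v in viewer.camera_info("top").items()});print(viewer.camera_info("scene").keys(),viewer.camera_info("wrist"))
snap("top","top.png");
for n in "flat_brush dotted_stone paint_white paint_red slim_brush well_block brush_rest stone_board".split():
  print(n,[(np.round(r["at"],3).tolist(),round(r["score"],2)) for r in search_frame("top",n)],[(np.round(r["at"],3).tolist(),round(r["score"],2)) for r in tip_of("top",n)])
snap("scene","scene.png"); print(env.sense()["t"])
E
```

```text
pics
{'intrinsics': array([[542.29145131,   0.        , 278.36671043],
       [  0.        , 542.29145131, 216.48125083],
       [  0.        ,   0.        ,   1.        ]]), 'eye': array([0.36712526, 0.01739754, 1.11285978]), 'rotation': array([[ 0.02129423,  0.99183313, -0.12575213],
       [-0.99964512,  0.02313608,  0.01320421],
       [ 0.01600579,  0.12542633,  0.99197382]])}
dict_keys(['intrinsics', 'eye', 'rotation']) {'intrinsics': array([[293.68020966,   0.        , 280.90060674],
       [  0.        , 293.68020966, 211.33973139],
       [  0.        ,   0.        ,   1.        ]]), 'T_tool_cam': array([[ 6.08641144e-04,  9.56494217e-01,  2.91750652e-01,
         8.32607072e-02],
       [ 9.99999166e-01, -9.14413066e-04,  9.11703780e-04,
         4.94508309e-04],
       [ 1.13882000e-03,  2.91749854e-01, -9.56493976e-01,
        -1.70242850e-01],
       [ 0.00000000e+00,  0.00000000e+00,  0.00000000e+00,
         1.00000000e+00]])}
flat_brush [([0.651, -0.159, 0.012], 0.79)] [([0.654, -0.186, 0.0], 0.59)]
dotted_stone [([0.555, -0.106, 0.018], 0.72), ([0.556, -0.03, 0.015], 0.66), ([0.487, -0.016, 0.019], 0.54)] [([0.485, -0.016, -0.002], 0.8), ([0.559, -0.105, -0.001], 0.57), ([0.558, -0.028, -0.002], 0.51)]
paint_white [([0.441, -0.09, 0.076], 0.96)] [([0.445, -0.094, -0.001], 0.71), ([0.56, -0.11, 0.0], 0.4)]
paint_red [([0.564, -0.231, 0.077], 0.85)] [([0.57, -0.24, -0.002], 0.68), ([0.654, -0.186, -0.001], 0.37)]
slim_brush [([0.369, -0.219, 0.014], 0.8)] [([0.366, -0.221, 0.002], 0.71)]
well_block [([0.522, 0.106, 0.036], 0.9)] [([0.526, 0.107, 0.008], 0.64)]
brush_rest [([0.523, 0.178, 0.013], 0.85)] [([0.523, 0.18, 0.004], 0.93)]
stone_board [([0.521, 0.245, 0.014], 0.66)] [([0.522, 0.244, -0.001], 0.57)]
0.9
```

View pics/top.png

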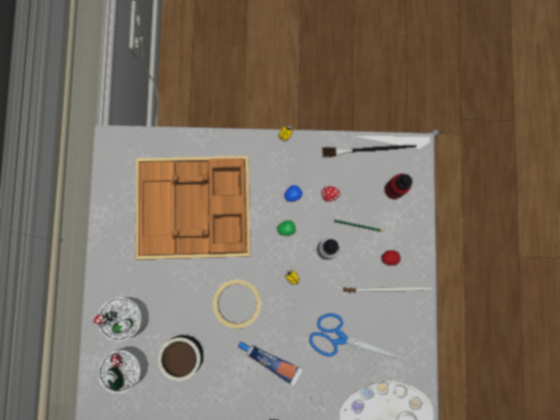

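View pics/scene.png

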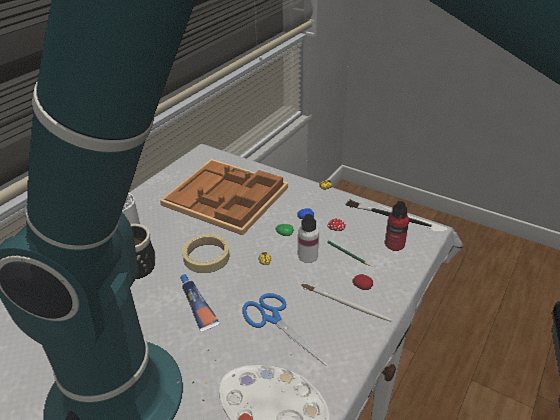

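```bash
cat >> h.py <<'E'
def Rz(a): c,s=np.cos(a),np.sin(a); return np.array([[c,s,0],[s,-c,0],[0,0,-1.]])  # tool x at angle a, closing axis at a-90deg
E
python3 - <<'E'
from h import *
np.set_printoptions(precision=3,suppress=True)
print(env.sense()["tcp_rot"])
d=np.load("pics/top.png.npz");im=d["im"];p=d["p"]
for n,(u,v) in dict(dot=(330,193),blue=(293,193),red=(391,258),pencil0=(335,221),pencil1=(380,230),brushL=(325,152),brushR=(414,147),rim1=(138,160),rim2=(247,160),rim3=(248,255),rim4=(138,258)).items(): print(n,p[v,u])
print(np.nanmax(p[...,2][150:300,130:430]))
for a in (0,np.pi/2,-np.pi/2,np.pi):
  print(a,[solver.inverse_kinematics(np.array(q),Rz(a)) for q in ((.57,-.13,.3),(.52,.18,.3))])
E
python3 - <<'E'
import cv2
im=cv2.imread('pics/top.png');c=im[130:275,270:440];cv2.imwrite('pics/crop1.png',cv2.resize(c,None,fx=4,fy=4,interpolation=cv2.INTER_CUBIC))
E
```

```text
[[ 0.956  0.292 -0.   ]
 [ 0.292 -0.956 -0.   ]
 [-0.     0.    -1.   ]]
dot [ 0.557 -0.102  0.017]
blue [ 0.555 -0.026  0.02 ]
red [ 0.426 -0.226  0.021]
pencil0 [ 0.5   -0.113  0.013]
pencil1 [ 0.484 -0.207  0.005]
brushL [ 0.645 -0.092  0.009]
brushR [ 0.662 -0.28   0.003]
rim1 [0.616 0.293 0.02 ]
rim2 [0.621 0.07  0.019]
rim3 [0.426 0.062 0.022]
rim4 [0.415 0.283 0.018]
0.11703800103513473
0 [array([ 0.439,  0.31 , -0.342,  1.651,  0.11 ,  1.199, -1.498]), array([ 0.359,  0.379, -0.956,  1.704,  0.327,  1.229, -2.247])]
1.5707963267948966 [array([ 0.632,  0.351, -0.596,  1.639,  0.207,  1.216, -0.008]), array([ 0.438,  0.433, -1.085,  1.701,  0.401,  1.254, -0.738])]
-1.5707963267948966 [array([-0.759,  0.581,  1.36 ,  1.723, -0.586,  1.328, -2.422]), array([ 0.542,  0.56 , -1.307,  1.696,  0.557,  1.325,  2.271])]
3.141592653589793 [array([ 0.763,  0.396, -0.782,  1.631,  0.292,  1.236,  1.494]), array([ 0.49 ,  0.484, -1.185,  1.698,  0.467,  1.281,  0.777])]
```

View pics/crop1.png

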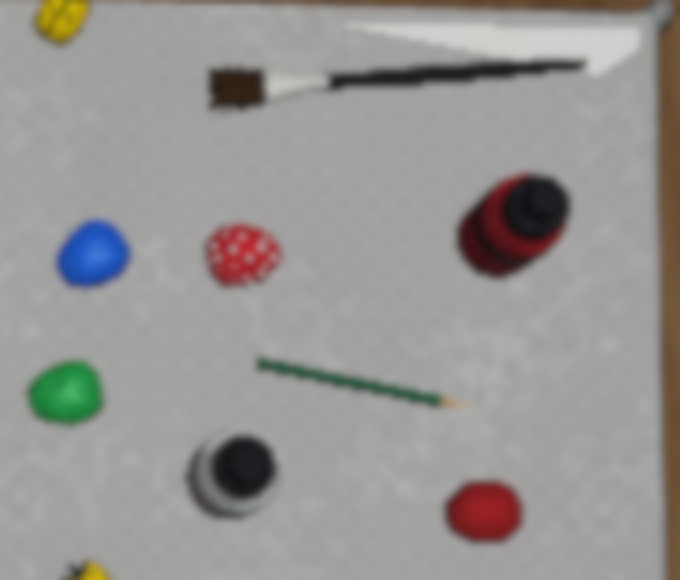

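```bash
python3 - <<'E'
from h import *
np.set_printoptions(precision=3,suppress=True)
env.reach(np.array([.52,.17,.32]),Rz(np.pi/2))
im,p=snap("wrist","w_tray.png")
for n in ("well_block","brush_rest","stone_board"):
  print(n,[np.round(r["at"],3) for r in tip_of("wrist",n)])
env.reach(np.array([.60,-.14,.30]),Rz(np.pi/2))
im,p=snap("wrist","w_kit.png")
for n in ("flat_brush","dotted_stone","paint_red","paint_white"):
  print(n,[np.round(r["at"],3) for r in tip_of("wrist",n)])
print(env.sense()["t"])
# dotted stone + brush segmentation
z=p[...,2]; d=p
x,y=p[...,0],p[...,1]
m=(z>.006)&(z<.03)&(abs(x-.557)<.03)&(abs(y+.105)<.032)
print("stone",m.sum(),np.nanmean(p[m],0),np.nanmax(z[m])); r=cv2.minAreaRect((p[m][:,:2]*1000).astype(np.float32)); print(r)
dark=(im.max(-1)<90)&(abs(x-.655)<.04)&(y<-.06)&(y>-.32)&(z<.03)
q=p[dark]; print("dark",len(q),q.min(0),q.max(0),cv2.fitLine((q[:,:2]*1000).astype(np.float32),cv2.DIST_HUBER,0,.01,.01).ravel())
E
```

```text
well_block [array([0.525, 0.104, 0.004])]
brush_rest [array([0.524, 0.181, 0.005])]
stone_board [array([0.521, 0.244, 0.003])]
flat_brush [array([ 0.654, -0.182, -0.001])]
dotted_stone [array([ 0.485, -0.016, -0.   ]), array([ 0.555, -0.029,  0.   ]), array([ 0.576, -0.24 ,  0.   ]), array([ 0.558, -0.108,  0.001])]
paint_red [array([ 0.572, -0.241,  0.002])]
paint_white [array([ 0.444, -0.098,  0.002])]
5.6
stone 468 [ 0.559 -0.104  0.016] 0.020466878265270994
((559.2410278320312, -105.98102569580078), (33.089866638183594, 39.88084411621094), 10.561278343200684)
dark 608 [ 0.635 -0.282  0.005] [ 0.667 -0.087  0.015] [   0.098   -0.995  654.759 -179.733]
```

View pics/w_kit.png

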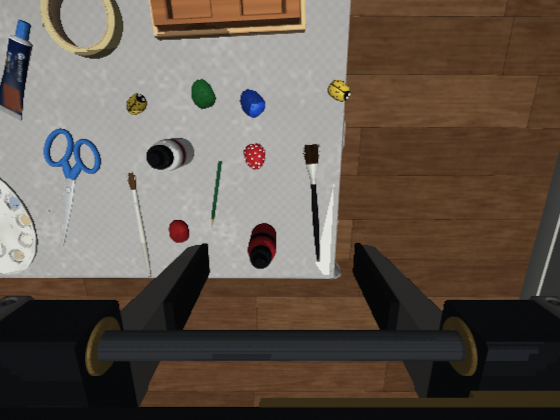

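View pics/w_tray.png

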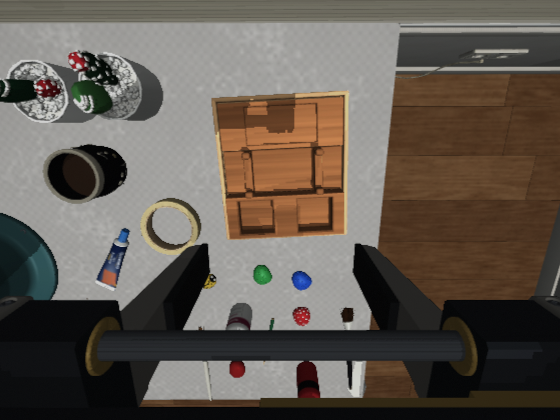

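```bash
python3 - <<'E'
from h import *
np.set_printoptions(precision=4,suppress=True)
for f in ("w_tray.png","top.png"):
  d=np.load(f"pics/{f}.npz");im,p=d["im"].astype(int),d["p"];x,y,z=p[...,0],p[...,1],p[...,2]
  m=(z>.012)&(z<.06)&(abs(x-.52)<.125)&(abs(y-.175)<.135)&(im[...,0]-im[...,2]>25)
  m=cv2.morphologyEx(m.astype(np.uint8),cv2.MORPH_OPEN,np.ones((3,3)))>0
  print(f,cv2.minAreaRect((p[m][:,:2]*1000).astype(np.float32)))
  m=(z>.029)&(z<.044)&(abs(x-.52)<.1)&(y>.06)&(y<.15)
  print(" well",m.sum(),cv2.minAreaRect((p[m][:,:2]*1000).astype(np.float32)),np.median(z[m]))
  m=(z>.042)&(z<.06)&(abs(x-.52)<.1)&(y>.13)&(y<.22)
  for s in (-1,1):
    k=m&((x-.52)*s>0); print(" lugs",k.sum(),p[k].mean(0) if k.sum() else 0, p[k].min(0),p[k].max(0))
d=np.load("pics/w_kit.png.npz");im,p=d["im"].astype(int),d["p"];x,y,z=p[...,0],p[...,1],p[...,2]
g=(im[...,1]-im[...,0]>12)&(abs(x-.48)<.05)&(y<-.08)&(y>-.22)
print("pencil",p[g][np.argsort(-p[g][:,1])[:3]],p[g].min(0))
for n,c,lo,hi in(("red",(.57,-.24),.03,.2),("white",(.444,-.096),.03,.2)):
  for f in ("w_kit.png","top.png"):
    p=np.load(f"pics/{f}.npz")["p"];x,y,z=p[...,0],p[...,1],p[...,2]
    for zl,zh in ((.03,.07),(.1,.13)):
      m=(np.hypot(x-c[0],y-c[1])<.04)&(z>zl)&(z<zh)
      q=p[m]; print(n,f,zl,m.sum(),q.mean(0),q.min(0),q.max(0)) if m.sum() else 0
E
```

```text
w_tray.png ((523.6923828125, 176.48202514648438), (207.71327209472656, 231.98379516601562), 2.7981081008911133)
 well 2682 ((526.4483032226562, 111.14649963378906), (189.22177124023438, 83.07688903808594), 2.705320119857788) 0.03488001896138873
 lugs 103 [0.469  0.1761 0.0479] [0.4612 0.1403 0.0421] [0.4759 0.2088 0.0515]
 lugs 102 [0.5781 0.1803 0.0481] [0.5713 0.1449 0.043 ] [0.5859 0.2135 0.0509]
top.png ((522.6771240234375, 178.99368286132812), (208.66567993164062, 232.87411499023438), 2.957575798034668)
 well 1775 ((525.412109375, 111.68303680419922), (189.24205017089844, 79.34646606445312), 2.9889426231384277) 0.03555629521876935
 lugs 60 [0.4672 0.177  0.0491] [0.4604 0.141  0.0425] [0.4743 0.2099 0.0542]
 lugs 61 [0.5764 0.1814 0.0487] [0.5694 0.1467 0.043 ] [0.5838 0.2149 0.0539]
pencil [[ 0.5036 -0.1152  0.0078]
 [ 0.5018 -0.1153  0.0066]
 [ 0.5047 -0.1154  0.0056]] [ 0.4863 -0.2084  0.0031]
red w_kit.png 0.03 258 [ 0.5736 -0.2206  0.0519] [ 0.551  -0.2425  0.03  ] [ 0.5923 -0.2156  0.0699]
red w_kit.png 0.1 215 [ 0.5717 -0.2347  0.1083] [ 0.5582 -0.2473  0.1   ] [ 0.5832 -0.2245  0.115 ]
red top.png 0.03 128 [ 0.5592 -0.2227  0.0519] [ 0.5481 -0.2458  0.0302] [ 0.5876 -0.2131  0.0699]
red top.png 0.1 132 [ 0.5691 -0.2342  0.1074] [ 0.5552 -0.2491  0.1   ] [ 0.5826 -0.2218  0.117 ]
white w_kit.png 0.03 306 [ 0.4597 -0.0938  0.0528] [ 0.4378 -0.1187  0.0302] [ 0.4654 -0.0771  0.0699]
white w_kit.png 0.1 192 [ 0.4456 -0.098   0.1072] [ 0.4359 -0.1072  0.1003] [ 0.4528 -0.0898  0.1109]
white top.png 0.03 72 [ 0.4333 -0.0868  0.0556] [ 0.4205 -0.1171  0.0317] [ 0.4617 -0.0747  0.0697]
white top.png 0.1 75 [ 0.4421 -0.0959  0.1071] [ 0.4329 -0.107   0.1003] [ 0.4514 -0.0878  0.1125]
```

```bash
cat >> h.py <<'E'
def Ry(t): c,s=np.cos(t),np.sin(t); return np.array([[c,0,s],[0,1,0],[-s,0,c]])
th=.045; U=np.array([np.cos(th),np.sin(th),0]); V=np.array([-U[1],U[0],0]); C=np.array([.5233,.1785,0])
def st(): s=env.sense(); print("t",round(s["t"],1),"p",np.round(s["ee_pos"],4),"w",round(s["gripper_width"],4),"gf",round(float(np.max(s["grasp_force"])),1),"wf",np.round(s["wrist_force"],1))
E
python3 - <<'E'
from h import *
d=np.load("pics/w_kit.png.npz");p=d["p"];im=d["im"].astype(int)
x,y,z=p[...,0],p[...,1],p[...,2]
for y0 in (-.26,-.22,-.185,-.175,-.15,-.13,-.1):
  m=(abs(y-y0)<.005)&(abs(x-.655)<.025)&(z>.0045); 
  if m.sum(): print(y0,m.sum(),p[m].min(0).round(3),p[m].max(0).round(3))
R=Rz(1.669)@Ry(np.radians(-10)); P=np.array([.6545,-.175,.006])
for q in ([0,0,.12],[0,0,0]): print(solver.inverse_kinematics(P+q,R))
R2=Rz(np.pi+th)@Ry(np.radians(-10)); print(solver.inverse_kinematics(C-.01*U+[0,0,.042],R2),solver.inverse_kinematics(C-.01*U+[0,0,.2],R2))
env.reach(P+[0,0,.12],R); env.movel(P,rate=.12); st()
effector.grasp(15); st(); env.movel(P+[0,0,.05]); st()
snap("wrist","g1.png")
E
```

```text
-0.26 27 [ 0.659 -0.264  0.008] [ 0.666 -0.255  0.013]
-0.22 35 [ 0.653 -0.225  0.007] [ 0.663 -0.215  0.014]
-0.185 40 [ 0.65  -0.19   0.008] [ 0.66  -0.18   0.015]
-0.175 38 [ 0.649 -0.18   0.009] [ 0.658 -0.17   0.014]
-0.15 449 [ 0.646 -0.155  0.007] [ 0.655 -0.145  0.393]
-0.13 4303 [ 0.642 -0.135  0.007] [ 0.664 -0.125  0.41 ]
-0.1 95 [ 0.633 -0.105  0.005] [ 0.66  -0.096  0.013]
[ 0.65971866  0.74013518 -0.79345215  1.6117466   0.78257997  1.08845333
 -0.30387282]
[ 0.58667019  0.87146209 -0.67279602  1.65842016  0.89256445  0.91868102
 -0.40902836]
[ 0.18640222  0.6293501  -0.77157737  2.07192868  0.93032358  0.62773461
  0.388581  ] [ 0.52963142  0.53168377 -1.22680273  1.9560973   0.74320159  0.96562665
  0.57661626]
t 7.5 p [ 0.6552 -0.175   0.0069] w 0.092 gf 0.0 wf [-1.   0.2 -0.1]
t 8.7 p [ 0.6545 -0.175   0.006 ] w 0.0156 gf 15.0 wf [-0.3 -0.2 -0.8]
t 9.1 p [ 0.6546 -0.1753  0.0564] w 0.0158 gf 15.0 wf [ 0.7  0.6 -0.7]
```

View pics/g1.png

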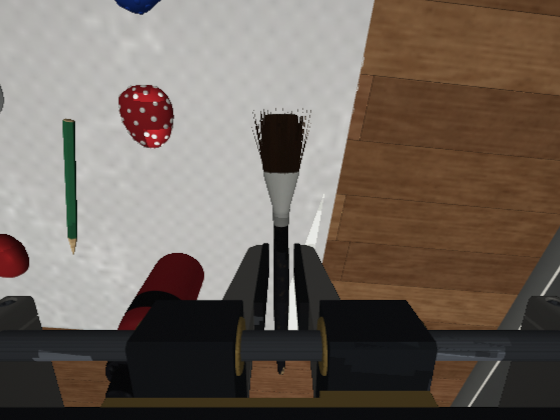

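```bash
python3 - <<'E'
from h import *
P=env.sense()["ee_pos"]; env.movel(np.array([.62,-.12,.2]),rate=.25)
R2=Rz(np.pi+th)@Ry(np.radians(-10)); T=C-.01*U
env.reach(T+[0,0,.15],R2); env.movel(T+[0,0,.042],rate=.1); env.pause(.3); st()
effector.release(); st(); env.movel(T+[0,0,.16],rate=.2)
env.reach(np.array([.58,-.05,.25]),Rz(np.pi/2)); snap("top","top2.png"); st()
im=cv2.imread("pics/top2.png"); cv2.imwrite("pics/c2.png",cv2.resize(im[140:280,120:260],None,fx=4,fy=4,interpolation=cv2.INTER_CUBIC))
d=np.load("pics/top2.png.npz"); p=d["p"]; x,y,z=np.moveaxis(p,-1,0)
for x0 in (.44,.523,.6): 
  m=(abs(x-x0)<.006)&(abs(y-.178)<.022)&(z>.035)
  if m.sum(): print(x0,p[m].mean(0).round(4),p[m].max(0).round(3))
E
```

```text
t 12.7 p [0.5135 0.178  0.0423] w 0.016 gf 15.0 wf [0.4 0.2 0.8]
t 13.9 p [0.5133 0.1781 0.042 ] w 0.0922 gf 0.0 wf [-0.1 -0.1  0.3]
t 15.7 p [ 0.5791 -0.048   0.2489] w 0.0917 gf 0.0 wf [-0.2 -0.1 -0.1]
0.44 [0.44   0.1756 0.0441] [0.446 0.188 0.05 ]
0.523 [0.5226 0.1799 0.0452] [0.529 0.186 0.05 ]
0.6 [0.5999 0.1832 0.0453] [0.606 0.187 0.049]
```

View pics/c2.png

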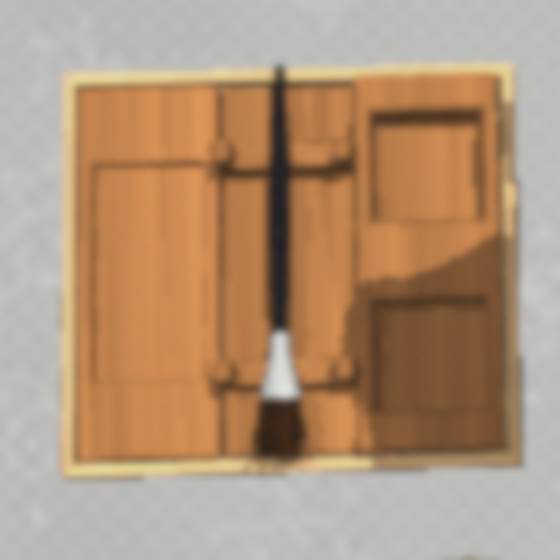

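```bash
python3 - <<'E'
from h import *
R=Rz(np.pi/2-.14); P=np.array([.563,-.106,.005])
env.reach(P+[0,0,.1],R); env.movel(P,rate=.12); st()
effector.grasp(15); st(); env.movel(P+[0,0,.08]); st()
if env.sense()["gripper_width"]<.03: raise SystemExit("no grip")
env.movel(P+[0,0,.18],rate=.25)
R2=Rz(np.pi/2+th); T=C+.0715*V
env.reach(T+[0,0,.15],R2); env.movel(T+[0,0,.0225],rate=.1); env.pause(.3); st()
effector.release(); st(); env.movel(T+[0,0,.18],rate=.2)
snap("wrist","w3.png"); env.reach(np.array([.5,-.02,.25]),Rz(np.pi/2)); snap("top","top3.png"); st()
p=np.load("pics/top3.png.npz")["p"]; x,y,z=np.moveaxis(p,-1,0)
m=(abs(x-.52)<.06)&(abs(y-.25)<.03)&(z>.024); print(p[m].mean(0),p[m].min(0),p[m].max(0))
E
```

```text
t 17.3 p [ 0.5637 -0.1059  0.0057] w 0.0918 gf 0.0 wf [-0.5 -0.9 -0.4]
t 18.3 p [ 0.563 -0.106  0.005] w 0.0328 gf 15.0 wf [-0.4 -0.   0.8]
t 18.9 p [ 0.5625 -0.1063  0.0845] w 0.0328 gf 15.0 wf [-0.  -0.8 -0.8]
t 22.6 p [0.5203 0.2499 0.0228] w 0.033 gf 15.0 wf [ 0.7 -0.2  0.3]
t 23.5 p [0.5201 0.2499 0.0225] w 0.092 gf 0.0 wf [-0.3 -0.5 -0.7]
t 25.7 p [ 0.5    -0.0185  0.2497] w 0.0918 gf 0.0 wf [-0.3 -0.3 -0. ]
[0.51860442 0.25141429 0.02960813] [0.46184552 0.23224377 0.02400238] [0.57756288 0.27776449 0.03722577]
```

View pics/w3.png

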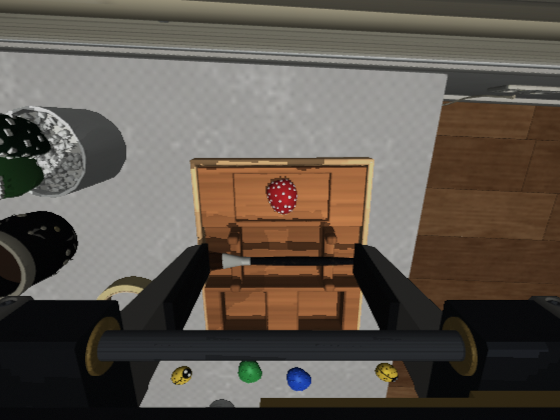

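View pics/top3.png

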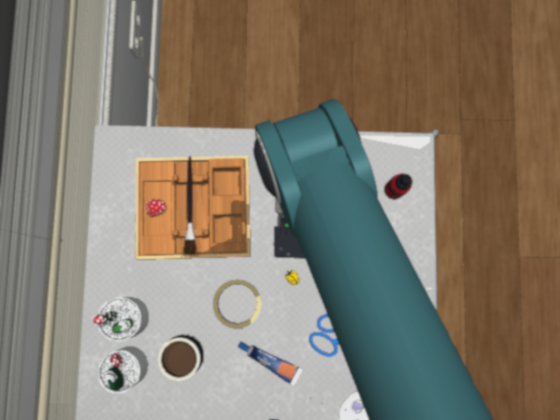

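```bash
cat > bot.py <<'E'
from h import *
def bottle(P,s):
    R=Rz(np.pi/2); P=np.array(P+[.041]); T=C-.0715*V+.048*s*U; R2=Rz(np.pi/2+th)
    env.reach(P+[0,0,.12],R); env.movel(P,rate=.12); effector.grasp(20); env.pause(.2); st()
    env.movel(P+[0,0,.03],rate=.1); st()
    if env.sense()["gripper_width"]<.035: raise SystemExit("no grip")
    env.movel(P+[0,0,.12],rate=.25)
    env.reach(T+[0,0,.18],R2); env.movel(T+[0,0,.095],rate=.15); env.pause(.2); env.movel(T+[0,0,.0535],rate=.06); env.pause(.3); st()
    if np.linalg.norm(env.sense()["wrist_force"])>8: raise SystemExit("contact")
    effector.release(); st(); env.movel(T+[0,0,.2],rate=.2)
E
python3 - <<'E'
from bot import *
bottle([.571,-.235],1)
snap("wrist","w4.png"); st()
print([r["at"] for r in tip_of("wrist","paint_red")])
E
```

```text
t 28.8 p [ 0.571 -0.235  0.041] w 0.0413 gf 20.0 wf [-0. -0. -1.]
t 29.2 p [ 0.5714 -0.2353  0.072 ] w 0.0411 gf 20.0 wf [ 0.8  1.1 -0.7]
t 33.1 p [0.5746 0.1092 0.0537] w 0.0413 gf 20.0 wf [-0.6 -0.9 -0.2]
t 34.0 p [0.5744 0.1092 0.0535] w 0.0918 gf 0.0 wf [0.  0.6 0.1]
t 34.9 p [0.5736 0.1087 0.1985] w 0.0917 gf 0.0 wf [-1.1 -1.4 -1. ]
[[0.5761, 0.1068, 0.0094]]
```

View pics/w4.png

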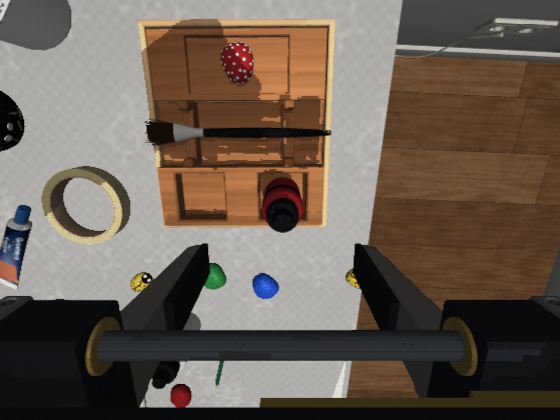

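```bash
python3 - <<'E'
from bot import *
bottle([.444,-.097],-1)
env.reach(np.array([.45,-.1,.3]),Rz(np.pi/2)); env.goto_joints([1.231,0.468,-0.012,1.603,0.006,1.071,-0.056])
snap("top","top5.png"); snap("scene","scene5.png"); st()
for n in ("paint_red","paint_white","flat_brush"): print(n,[(r["at"],r["score"]) for r in tip_of("top",n)])
p=np.load("pics/top5.png.npz")["p"]; x,y,z=np.moveaxis(p,-1,0)
for c in ((.5746,.1093),(.4786,.1049)):
  m=(np.hypot(x-c[0],y-c[1])<.035)&(z>.105); print(p[m].mean(0).round(3),p[m].max(0).round(3))
a=cv2.imread("pics/top5.png")[130:290,120:440]; b=cv2.imread("pics/scene5.png")[140:300,150:470]
cv2.imwrite("pics/c5.png",cv2.resize(np.vstack([a,b]),None,fx=1.85,fy=1.85,interpolation=cv2.INTER_CUBIC))
E
```

```text
t 38.1 p [ 0.444 -0.097  0.041] w 0.0415 gf 20.0 wf [ 0.6  0.2 -0.4]
t 38.5 p [ 0.444  -0.0973  0.071 ] w 0.0414 gf 20.0 wf [-0.7  0.3 -0.7]
t 41.9 p [0.4787 0.1049 0.0537] w 0.0415 gf 20.0 wf [-0.2  0.5 -1.3]
t 42.8 p [0.4785 0.1049 0.0535] w 0.0918 gf 0.0 wf [-0.2  0.7 -0. ]
t 46.8 p [ 0.1914 -0.621   0.2143] w 0.092 gf 0.0 wf [ 0.2 -0.6 -0.1]
paint_red [([0.574, 0.1019, 0.0104], 0.9)]
paint_white [([0.4791, 0.1048, 0.0082], 0.81)]
flat_brush [([0.5216, 0.1745, 0.0335], 0.57)]
[0.572 0.108 0.116] [0.588 0.123 0.128]
[0.477 0.104 0.113] [0.491 0.12  0.126]
```

View pics/c5.png

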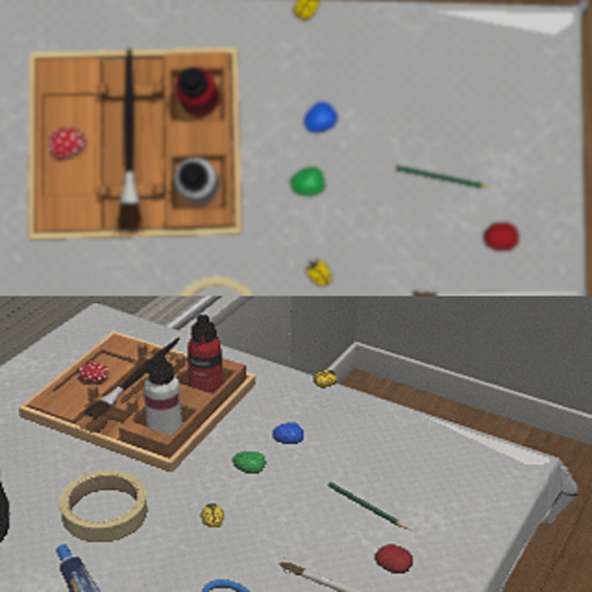

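The crop shows all four kit pieces in place: the brush across both notches, the stone in the recess, and both bottles upright in the wells. The other things have not moved.

```bash
python3 -c "
from h import *
print(workorder.finish_job())"
```

```text
the job is handed in; nothing more can be done
None
```

The kit is packed and handed in at about 47 s: the flat brush and dotted stone went in first, then the red and white bottles, and nothing outside the kit was moved.

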